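# Release the green circuit board from its ratchet holding frame

## Robot

A 6-joint arm with a two-finger parallel gripper is mounted at the origin on the work surface. World frame = base frame: x ahead of the robot, y to its left, z up, the work surface at z = 0. Lengths are in m, angles in rad, forces in N, time in s.
With the tool pointing down it reaches from about 0.275 to 0.85 m from the base axis. Payload 5.2 kg.
Tool frame: the origin (TCP) lies at the very end of the fingers, on their centre line; the grasp point (between the pads) lies 19 mm behind it; z points along the fingers, y is the line along which they close (so a half turn about z gives the same grasp; the last joint's range is limited). The gripper opens to 85 mm and grips with 20 to 120 N. Pads are 22 mm wide; open, the fingers measure 114 mm over their backs; the gripper's body (76 mm by 85 mm) begins 54 mm behind the grasp point. The pads swing forward as they close: fully open they stand 13 mm farther back than shut.
Start: joints at [0.986, 0.259, 1.535, -0, 1.348, -0.203], TCP at [0.205, 0.51, 0.231] pointing down, gripper open.
Joint ranges: [-3.14, 3.14], [-0.91, 2.08], [0.19, 2.58], [-1.22, 4.36], [0.22, 2.71], [-3.12, 3.12]. Speed limits (rad/s): [2.57, 2.57, 3.14, 3.14, 3.14, 3.14].

## Interface

Orientations are given as a 3x3 rotation matrix whose columns are the frame's x, y, z axes.
In Python, from station import bot, eyes, order gives the robot as it stands.
- The arm moves only by the tool apply_moves, never from a script. Its arguments are lists of equal length, an entry for each row: "travel": the shift along the tool's x, y, z in mm, a list of three; "delta_rot": the turn, a rotation vector about the tool's x, y, z in degrees, a list of three. In form: {"travel": [[dx, dy, dz], ...], "delta_rot": [[wx, wy, wz], ...]}. A call has 1 to 20 rows; each row is the pose to reach, as a shift and turn from the pose commanded when the call began, along the tool's axes at that moment; what a row does not reach only later rows make up. A row lasts 1/8 s, in which the tool goes at most 62.5 mm and 10.7 degrees, less where a joint would pass 70% of its speed; a pose out of reach is approached as far as the arm can. A call with a gripper value outside its range is refused whole. "grip" is the closure, from -1 (fully open) to 1 (shut), so that 0 is half open, set as the call begins (left out, the last holds). The fingers move at their own pace and stop on an object; "grip_force" is the grip in N (left out, the last holds). Time passes only in rows, so rows that repeat a pose let the fingers close. It gives the time, the measured TCP pose, the force, the opening and the grip force at its end, in the units of the state.
- bot.sense(): the state, without advancing time (a new reading comes with each control period).
- eyes.capture(name): name is "scene" or "side" or "wrist"; returns a dict with "pixels" (384x512x3 uint8, red, green, blue), "depth" (384x512 float32, m along the optical axis (not along the pixel's ray), 0 where there is no reading), "vfov" (degrees; the focal length in pixels is half the picture's height over the tangent of half this angle, whatever the lens; pixels are square), "cx", "cy" (the principal point, pixels), "k1" (the pictures are not rectified: a ray, as slopes to the right and down, at radius r is drawn at 1 + k1 r^2 times it, then the intrinsics apply), "extrinsics" (4x4, takes a point from camera to world coordinates). Camera axes: x right, y down, z forward; pixel columns grow to the right and rows downward; lengths in m; the calibration is good to about 2 mm. A picture is of the moment at which its call begins.
- order.hand_in(): hands the job in; it is judged then, once.
The state is a dict: "time": time; "joint_pos": joint angles; "joint_vel": joint speeds; "joint_efforts": joint torques, N m; "position": TCP position; "ee_rot": TCP orientation; "force": force on the tool from outside, world axes, zero at the start; "torque": the same for the moment, N m; "gripper_width": opening from 0.0 (shut) to 1.0 (fully open); "gripper_force": force on a finger pad.
Only numpy, scipy, OpenCV 4.12 (cv2) and the standard library are available. Lean on these libraries where they do the work, as an engineer would, in place of code of your own. Each camera call takes 0.05 s, during which the arm holds its last target. There are 200 camera calls.

## Task

Open the holding frame that grips the green circuit board: lift its red pawl well up, clear of the teeth (it stays up), then pull the toothed bar out by its black knob as far as it goes, and let go. Leave the green board lying in its frame, and do not touch the other frame, the one with the blue board.

Things in the scene. Friction and masses are not known exactly. Their poses are not given: they have to be found in the camera images.
- frame: Frame to open, fixed: grey plate 260 x 110 x 10 mm with jaws gripping the green board. Origin: centre of its underside, on the bench; x runs from the knob to the board, along the toothed bar, z up. Points below are mm in this frame. Near jaw x 2 to 15, top z 35; far jaw x 106 to 121, top z 38; pawl hinge ears x -121 to -99, y +-21, top z 56; bar guides x -125 to -59, y +-21, top z 32.
- frame_pawl (a joint): Its red pawl, rad: 0 down in the teeth, blocking the bar; stop at 0.8; clear of the teeth above 0.15. Hinge line along y at x -110, z 46. Pinch its upright fin across y: 28 long (x), 10 thick (y), centre x -50, y 0, z 54 to 86 at 0; it swings up and back towards -x. Stiff hinge (1 N at the fin): stays where left. Arm below the fin: 12 wide, z 44 to 54.
- frame_bar (a joint): Its toothed bar, m: 0 in, near jaw at the board; grows as it is pulled out towards the frame's -x; stop at 0.050. Slides with about 3 N of friction and stays where left. Pull it by the upright black knob on its end: cylinder 24 dia., axis x -165, y 0, z 10 to 60 at 0, clear all round but for the bar (12 wide, top z 27).
- green_board: Loose green circuit board 90 x 80 x 3 mm with parts up to 12 mm high, lying on two ledges between the jaws of that frame. Origin: centre of its underside, at x 60.5, y 0, z 20 in the frame; axes as the frame's.
- other_frame: Frame to leave alone, fixed: the same kind of frame with its own red pawl, toothed bar and knob, gripping a blue circuit board. Origin, axes and sizes as for the frame to open.

How it is judged:
By the outcome, as a careful person would: the job done as asked, in the order asked, and still so for the second after the job is handed in, with the robot touching nothing.
It also fails if it takes over 40 s, if anything falls off the work surface, if the arm or the gripper's body presses on something with over 40 N, if the wrist force passes 120 N, or if a joint passes its speed limit or range.

## Working session

There is one attempt and no reset: what is moved stays moved. The work goes in short steps, Python scripts to look and compute and a tool call to move; the robot and the scene stay as the last step left them, time stands still between calls to the robot, and variables do not carry over. Pictures are saved under pics/ and viewed, at most 10 in all, crops included, and the job is handed in when it is done.

Besides the shell and the picture viewer there is one more tool, called after ">>>" as name(argument=value, ...) on one line, values as JSON. apply_moves: Moves the arm, as the interface text tells. Its arguments: {"type":"object","properties":{"travel":{"type":"array","items":{"type":"array","items":{"type":"number"}}},"delta_rot":{"type":"array","items":{"type":"array","items":{"type":"number"}}},"grip":{"type":"number"},"grip_force":{"type":"number"}},"required":["travel","delta_rot"]}

```bash
mkdir -p pics; cat > h.py <<'E'
import numpy as np,cv2
from station import bot,eyes,order
def cap(n):
    c=eyes.capture(n); c['f']=192/np.tan(np.radians(c['vfov'])/2); return c
def pts(c):
    "world point for every pixel from depth; nan where none"
    v,u=np.mgrid[:384,:512].astype(float)
    xd=(u-c['cx'])/c['f'];yd=(v-c['cy'])/c['f'];x,y=xd.copy(),yd.copy()
    for _ in range(15):
        s=1+c['k1']*(x*x+y*y);x=xd/s;y=yd/s
    d=c['depth'].astype(float);d[d==0]=np.nan
    P=np.stack([x*d,y*d,d],-1);E=c['extrinsics']
    return P@E[:3,:3].T+E[:3,3]
def save(c,n): cv2.imwrite('pics/'+n,c['pixels'][...,::-1])
E
python3 - <<'E'
from h import *
a=cap('scene');b=cap('side')
cv2.imwrite('pics/a.png',np.vstack([a['pixels'],b['pixels']])[...,::-1][:, :].copy() if 0 else cv2.resize(np.hstack([a['pixels'],b['pixels']])[...,::-1],(800,300)))
save(a,'scene.png')
for n,c in(('scene',a),('side',b)):
    P=pts(c);H=cv2.cvtColor(c['pixels'],cv2.COLOR_RGB2HSV)
    print(n,c['extrinsics'][:3,3].round(2),np.isnan(P[...,0]).mean())
    for nm,lo,hi in(('green',(40,80,40),(85,255,255)),('blue',(95,100,40),(130,255,255)),('red',(0,130,60),(8,255,255)),('red2',(172,130,60),(180,255,255))):
        m=cv2.inRange(H,lo,hi);k,l,s,ce=cv2.connectedComponentsWithStats(m)
        for i in range(1,k):
            if s[i,4]>40: print(nm,s[i],ce[i].round(),np.nanmedian(P[l==i],0).round(4))
E
```

```text
scene [ 1.05 -0.51  0.82] 0.0037485758463541665
green [ 72 201  23  17 232] [ 82. 210.] [ 0.309  -0.2948  0.0044]
green [ 202  256   50   46 1015] [225. 277.] [ 0.7426 -0.2205  0.0237]
blue [ 322    3   57   40 1499] [350.  22.] [0.46   0.8401 0.1114]
blue [  0  65  16  42 352] [ 5. 89.] [-1.1758  0.0612 -0.4263]
blue [296  73  17  18 137] [304.  81.] [0.475  0.5163 0.0225]
blue [296 163  39  29 629] [315. 177.] [0.7407 0.1577 0.0236]
blue [ 92 349  10  12  69] [ 95. 354.] [ 0.6482 -0.5149  0.0215]
red [254 149  29  14 192] [270. 156.] [0.627  0.1196 0.0555]
red [180 218  24  27 201] [192. 230.] [ 0.619  -0.1877  0.0553]
side [ 0.37 -0.66  0.48] 0.004002888997395833
green [332 126  14  18 161] [338. 134.] [0.9863 0.1775 0.0713]
green [ 322  237   58   33 1039] [349. 254.] [ 0.7454 -0.2252  0.0229]
green [ 93 355  41  29 634] [114. 371.] [ 0.3116 -0.2858  0.0041]
blue [  89   76   56   28 1083] [116.  90.] [0.4475 0.8043 0.109 ]
blue [123 136  27   8 207] [136. 140.] [0.4656 0.5215 0.0157]
blue [332 143   9  10  72] [336. 148.] [0.9808 0.1767 0.032 ]
blue [244 159  41  21 329] [265. 168.] [0.7457 0.1564 0.0224]
red [203 157  32  28 288] [223. 170.] [0.6261 0.1215 0.0549]
red [254 229  47  25 565] [283. 243.] [ 0.6294 -0.1902  0.0544]
```

View pics/a.png

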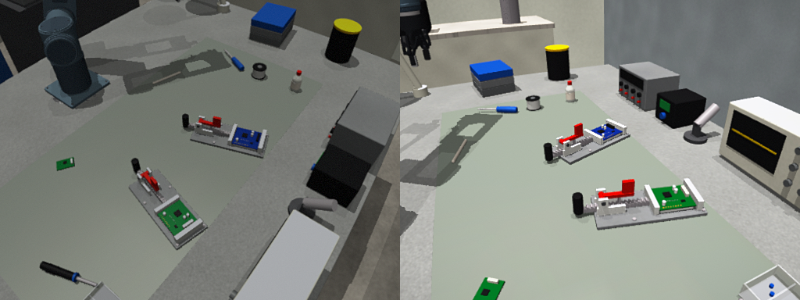

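```bash
cat > fit.py <<'E'
from h import *
def frame(c,xy0=(.67,-.205)):
    P=pts(c);H=cv2.cvtColor(c['pixels'],cv2.COLOR_RGB2HSV)
    near=np.hypot(P[...,0]-xy0[0],P[...,1]-xy0[1])<.2
    g=(cv2.inRange(H,(40,80,40),(85,255,255))>0)&near&(P[...,0]>.6)
    r=((cv2.inRange(H,(0,130,60),(8,255,255))>0))&near
    k=(H[...,2]<70)&near&(P[...,2]>.015)&(P[...,2]<.075)&(P[...,0]<.62)
    f=r&(P[...,2]>.06)
    pl=near&(P[...,2]>.007)&(P[...,2]<.013)&(H[...,1]<60)
    for n,m in(('board',g),('fin',f),('red',r),('knob',k),('plate',pl)):
        q=P[m]
        if len(q)<8: print(n,len(q));continue
        (cx,cy),(w,h),an=cv2.minAreaRect((q[:,:2]*1000).astype(np.float32))
        print(n,len(q),'med',np.median(q,0).round(4),'rect',np.round([cx,cy,w,h,an],1),'z',np.percentile(q[:,2],[2,98]).round(3))
E
python3 - <<'E'
from fit import *
for n in('scene','side'):
    c=cap(n);print(n);frame(c);x=c['pixels'][190:330,100:290] if n=='scene' else c['pixels'][210:300,200:420]
    cv2.imwrite(f'pics/c_{n}.png',cv2.resize(x,None,fx=3.6,fy=3.6,interpolation=cv2.INTER_CUBIC)[...,::-1])
s=bot.sense();print(s['ee_rot'].round(3) if hasattr(s['ee_rot'],'round') else s['ee_rot'],s['position'])
E
```

```text
scene
board 1014 med [ 0.7428 -0.2209  0.0238] rect [ 744.9 -214.2   84.2   87.    75.9] z [0.021 0.027]
fin 78 med [ 0.6444 -0.1931  0.0842] rect [ 640.7 -191.3   10.2   28.1   78.2] z [0.06  0.088]
red 205 med [ 0.6219 -0.1878  0.0551] rect [ 599.8 -175.    30.9  114.3   79.9] z [0.046 0.087]
knob 218 med [ 0.5386 -0.1702  0.044 ] rect [ 567.8 -178.4   38.7  105.2   79.4] z [0.017 0.062]
plate 2005 med [ 0.6612 -0.2113  0.0102] rect [ 676.5 -199.9  111.5  286.8   76.1] z [0.007 0.013]
side
board 1035 med [ 0.7453 -0.2261  0.0228] rect [ 750.9 -202.1  110.8   91.9   76. ] z [0.02  0.025]
fin 234 med [ 0.6379 -0.1924  0.0764] rect [ 639.6 -189.1   13.6   27.6   74.6] z [0.061 0.086]
red 564 med [ 0.6293 -0.1902  0.0545] rect [ 637.8 -131.5  139.3   80.2   64.8] z [0.045 0.086]
knob 356 med [ 0.5268 -0.1694  0.0453] rect [ 565.4 -178.8   31.3  103.1   70. ] z [0.016 0.06 ]
plate 2292 med [ 0.6553 -0.2245  0.0099] rect [ 665.7 -196.9  110.7  305.7   75.6] z [0.008 0.012]
[[-0.928  0.373 -0.001]
 [ 0.373  0.928 -0.001]
 [ 0.    -0.001 -1.   ]] [0.20471005 0.51013019 0.23078733]
```

View pics/c_side.png

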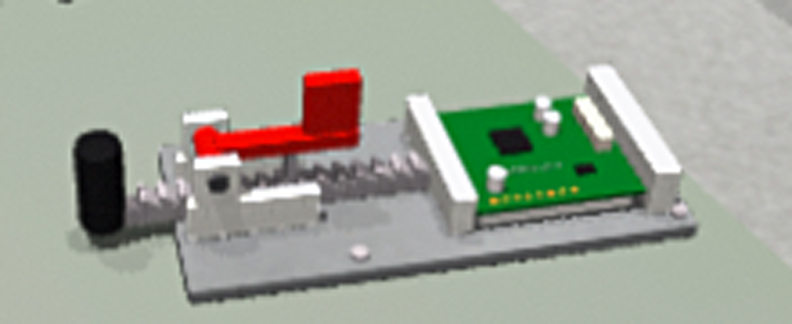

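>>> apply_moves(travel=[[-45,-33,0],[-90,-66,0],[-135,-99,0],[-180,-132,0],[-225,-165,0],[-270,-198,0],[-315,-231,0],[-360,-264,0],[-405,-297,0],[-450,-330,0],[-495,-363,0],[-540,-396,0],[-585,-429,0],[-630,-462,0],[-665,-487,0],[-665,-487,0],[-665,-487,0],[-665,-487,0],[-665,-487,0]], delta_rot=[[0,0,0],[0,0,-1],[0,0,-1],[0,0,-2],[0,0,-2],[0,0,-3],[0,0,-3],[0,0,-4],[0,0,-4],[0,0,-5],[0,0,-5],[0,0,-6],[0,0,-7],[0,0,-7.5],[0,0,-8],[0,0,-8],[0,0,-8],[0,0,-8],[0,0,-8]], grip=0, grip_force=40)

```text
time: 2.58
position: [0.6404, -0.1881, 0.2319]
ee_rot: [[-0.971, 0.239, 0.0], [0.239, 0.971, -0.0], [-0.001, -0.0, -1.0]]
force: [0.2, 0.2, 0.9]
gripper_width: 0.5
gripper_force: 0.0
```

```bash
python3 - <<'E'
from fit import *
s=bot.sense();print(s['time'],s['position'],np.round(s['ee_rot'],3).tolist(),np.round(s['joint_pos'],2),s['force'])
c=cap('wrist');save(c,'w1.png');frame(c)
P=pts(c);print(np.nanmin(c['depth']),c['extrinsics'].round(3).tolist())
E
```

```text
2.575 [ 0.64037192 -0.18811184  0.23191929] [[-0.971, 0.239, 0.0], [0.239, 0.971, -0.0], [-0.001, -0.0, -1.0]] [-0.45  0.47  1.22  0.    1.45 -1.78] [0.16899904 0.24463339 0.9272463 ]
board 2045 med [ 0.7456 -0.2189  0.022 ] rect [ 749.9 -216.7   78.    82.7   75.8] z [0.021 0.024]
fin 184 med [ 0.6373 -0.1879  0.085 ] rect [ 639.4 -188.6    7.1   26.3   75.9] z [0.064 0.086]
red 712 med [ 0.6047 -0.1808  0.0533] rect [ 614.3 -182.3   24.9   77.9   75.1] z [0.049 0.086]
knob 57 med [ 0.5392 -0.1626  0.0574] rect [ 538.6 -162.    16.7    4.6   76.3] z [0.031 0.06 ]
plate 6873 med [ 0.642  -0.1869  0.0091] rect [ 675.6 -197.8  109.8  284.3   75.7] z [0.008 0.011]
0.0 [[0.24, 0.924, 0.297, 0.564], [0.971, -0.228, -0.073, -0.169], [0.0, 0.306, -0.952, 0.374], [0.0, 0.0, 0.0, 1.0]]
```

View pics/w1.png

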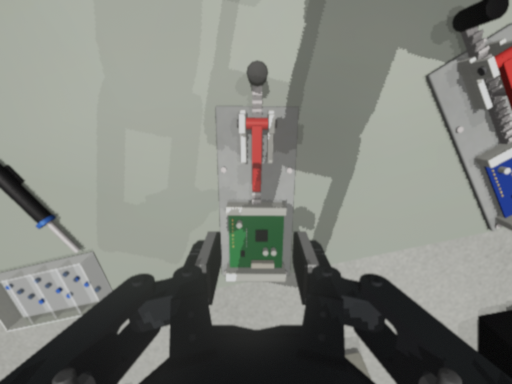

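>>> apply_moves(travel=[[0,0,30],[0,0,70],[0,0,110],[0,0,145],[0,0,165],[0,0,172],[0,0,172]], delta_rot=[[0,0,0],[0,0,0],[0,0,0],[0,0,0],[0,0,0],[0,0,0],[0,0,0]])

```text
time: 3.5
position: [0.6407, -0.1891, 0.0596]
ee_rot: [[-0.971, 0.239, 0.0], [0.239, 0.971, -0.0], [-0.0, -0.0, -1.0]]
force: [0.2, 0.8, -0.0]
gripper_width: 0.504
gripper_force: 0.0
```

>>> apply_moves(travel=[[0,0,0],[0,0,0],[0,0,0],[0,0,0],[0,0,0],[0,0,0]], delta_rot=[[0,0,0],[0,0,0],[0,0,0],[0,0,0],[0,0,0],[0,0,0]], grip=1, grip_force=40)

```text
time: 4.25
position: [0.6415, -0.1891, 0.0606]
ee_rot: [[-0.971, 0.24, 0.002], [0.24, 0.971, -0.0], [-0.002, 0.0, -1.0]]
force: [1.2, 4.0, 6.3]
gripper_width: 0.107
gripper_force: 44.9
```

```bash
python3 - <<'E'
import numpy as np
# TCP in pawl-plane rel. hinge (x frame, z): TCP x=-50+1, z=60 ; tool x=-frame x, tool z=down
r=np.array([-49+110,60-46.])
for a in np.radians(np.arange(0,44,3.5)):
    c,s=np.cos(a),np.sin(a);q=np.array([c*r[0]-s*r[1],s*r[0]+c*r[1]])-r
    print(round(np.degrees(a),1),'tool x %.1f z %.1f'%(-q[0],-q[1]))
E
```

```text
0.0 tool x -0.0 z -0.0
3.5 tool x 1.0 z -3.7
7.0 tool x 2.2 z -7.3
10.5 tool x 3.6 z -10.9
14.0 tool x 5.2 z -14.3
17.5 tool x 7.0 z -17.7
21.0 tool x 9.1 z -20.9
24.5 tool x 11.3 z -24.0
28.0 tool x 13.7 z -27.0
31.5 tool x 16.3 z -29.8
35.0 tool x 19.1 z -32.5
38.5 tool x 22.0 z -34.9
42.0 tool x 25.0 z -37.2
```

>>> apply_moves(travel=[[1,0,-3.7],[2.2,0,-7.3],[3.6,0,-10.9],[5.2,0,-14.3],[7,0,-17.7],[9.1,0,-20.9],[11.3,0,-24],[13.7,0,-27],[16.3,0,-29.8],[19.1,0,-32.5],[22,0,-34.9],[22,0,-34.9],[22,0,-34.9]], delta_rot=[[0,-3.5,0],[0,-7,0],[0,-10.5,0],[0,-14,0],[0,-17.5,0],[0,-21,0],[0,-24.5,0],[0,-28,0],[0,-31.5,0],[0,-35,0],[0,-38.5,0],[0,-38.5,0],[0,-38.5,0]])

```text
time: 5.88
position: [0.6199, -0.1837, 0.095]
ee_rot: [[-0.759, 0.239, 0.606], [0.188, 0.971, -0.148], [-0.624, 0.001, -0.782]]
force: [5.4, 3.2, -0.0]
gripper_width: 0.108
gripper_force: 43.3
```

```bash
python3 - <<'E'
from fit import *
s=bot.sense();print(s['time'],np.round(s['joint_pos'],2),np.round(s['torque'],2))
c=cap('side');cv2.imwrite('pics/s2.png',cv2.resize(c['pixels'][150:300,180:400],None,fx=3,fy=3)[...,::-1])
E
```

```text
5.875 [-0.58  0.32  2.08  1.17  0.23 -3.  ] [ 0.33 -0.65  0.11]
```

View pics/s2.png

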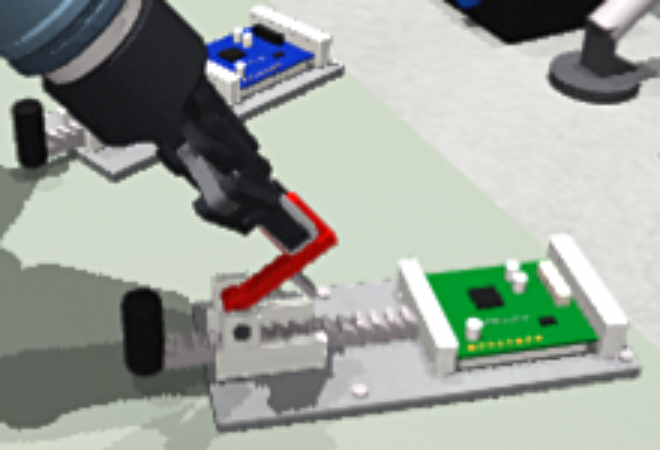

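>>> apply_moves(travel=[[0,0,0],[0,0,0],[0,0,0],[0,0,0],[0,0,-10],[0,0,-25],[0,0,-45],[0,0,-65],[0,0,-85],[0,0,-85]], delta_rot=[[0,0,0],[0,0,0],[0,0,0],[0,0,0],[0,2,0],[0,4,0],[0,8,0],[0,12,0],[0,16,0],[0,16,0]], grip=0)

```text
time: 7.18
position: [0.5694, -0.1721, 0.1629]
ee_rot: [[-0.895, 0.239, 0.375], [0.22, 0.971, -0.094], [-0.387, -0.002, -0.922]]
force: [0.3, -0.9, -0.6]
gripper_width: 0.501
gripper_force: 0.0
```

```bash
python3 - <<'E'
from fit import *
s=bot.sense();R=np.array(s['ee_rot']);p=np.array(s['position'])
print(s['time'],np.round(s['joint_pos'],2),p)
c=cap('side');cv2.imwrite('pics/s3.png',cv2.resize(c['pixels'][120:300,180:400],None,fx=3,fy=3)[...,::-1]);frame(c)
c2=cap('scene');frame(c2)
yaw=np.radians(-14.2);ex=np.array([np.cos(yaw),np.sin(yaw),0])
fin=np.array([.6394,-.1886,0]);k=fin-ex*.115;print('knob',k)
from scipy.spatial.transform import Rotation as Ro
Rt=np.c_[-ex,[-ex[1],ex[0],0],[0,0,-1.]]
rv=np.degrees(Ro.from_matrix(R.T@Rt).as_rotvec())
for z in(.2,.13,.032):print(z,(R.T@(k+[0,0,z]-p)*1000).round(1),rv.round(1))
E
```

```text
7.175 [-0.55  0.19  1.88  0.18  0.7  -2.  ] [ 0.56938332 -0.17211574  0.16287765]
board 1031 med [ 0.7451 -0.2252  0.0228] rect [ 750.4 -203.1  110.2   91.5   75.3] z [0.02  0.025]
fin 496 med [ 0.6107 -0.1859  0.095 ] rect [ 569.3 -192.8  135.2   33.3   13. ] z [0.061 0.121]
red 579 med [ 0.6086 -0.1852  0.0906] rect [ 567.9 -186.8  135.2   45.7   13. ] z [0.051 0.12 ]
knob 357 med [ 0.5267 -0.1695  0.0455] rect [ 545.7 -180.1   24.7   72.4   44.4] z [0.016 0.06 ]
plate 2423 med [ 0.6562 -0.2229  0.0098] rect [ 668.5 -197.1  111.2  301.7   75.7] z [0.007 0.012]
board 1012 med [ 0.7425 -0.2208  0.0238] rect [ 744.5 -214.    84.8   84.7   76.1] z [0.021 0.027]
fin 142 med [ 0.6209 -0.1869  0.1032] rect [ 613.  -184.5   11.6   52.8   78.3] z [0.061 0.122]
red 165 med [ 0.6179 -0.1865  0.0996] rect [ 582.3 -164.5   38.5  123.    51.8] z [0.049 0.122]
knob 262 med [ 0.5394 -0.1715  0.0434] rect [ 568.8 -173.7   47.3  105.1   79.9] z [0.016 0.068]
plate 2004 med [ 0.6614 -0.2106  0.0103] rect [ 675.9 -199.2  111.1  288.5   75.8] z [0.008 0.013]
knob [ 0.52791378 -0.16038965  0.        ]
0.2 [ 25.4   1.4 -50.9] [-0.  22.8  0.4]
0.13 [52.4  1.5 13.6] [-0.  22.8  0.4]
0.032 [ 90.4   1.7 104. ] [-0.  22.8  0.4]
```

View pics/s3.png

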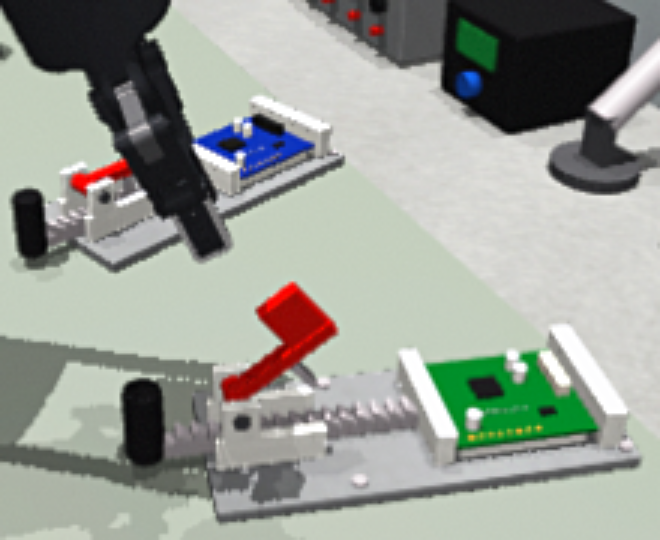

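>>> apply_moves(travel=[[12,0,-25],[25,1,-45],[32,1.5,-35],[42,1.5,-10],[52.4,1.5,13.6],[52.4,1.5,13.6],[52.4,1.5,13.6]], delta_rot=[[0,6,0],[0,12,0],[0,18,0],[0,22.8,0.4],[0,22.8,0.4],[0,22.8,0.4],[0,22.8,0.4]], grip=-0.3)

```text
time: 8.15
position: [0.5262, -0.1593, 0.128]
ee_rot: [[-0.969, 0.246, -0.005], [0.246, 0.969, 0.003], [0.005, 0.002, -1.0]]
force: [0.1, -0.3, -0.1]
gripper_width: 0.651
gripper_force: 0.0
```

```bash
python3 - <<'E'
from fit import *
c=cap('wrist');save(c,'w2.png');frame(c)
E
```

```text
board 0
fin 691 med [ 0.5996 -0.1782  0.076 ] rect [ 565.1 -169.6    9.9  101.6   76.3] z [0.061 0.112]
red 1113 med [ 0.5946 -0.1772  0.0667] rect [ 565.1 -169.5   24.6  101.5   75.2] z [0.048 0.112]
knob 778 med [ 0.524  -0.1591  0.0587] rect [ 528.2 -159.7   21.3   22.9   75.4] z [0.021 0.06 ]
plate 7047 med [ 0.629  -0.1835  0.009 ] rect [ 607.1 -180.   110.   184.8   75.3] z [0.008 0.011]
```

View pics/w2.png

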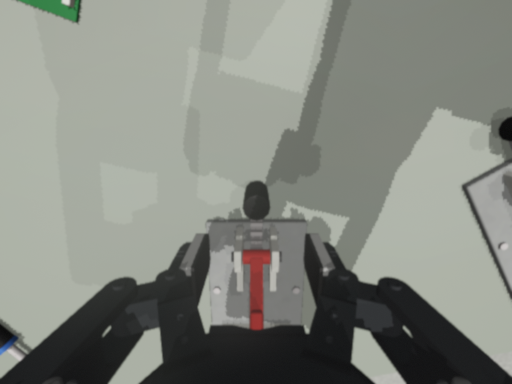

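>>> apply_moves(travel=[[0,0,20],[0,0,45],[0,0,70],[0,0,88],[0,0,95],[0,0,95]], delta_rot=[[0,0,0],[0,0,0],[0,0,0],[0,0,0],[0,0,0],[0,0,0]])

```text
time: 8.95
position: [0.5262, -0.1595, 0.0337]
ee_rot: [[-0.969, 0.246, -0.004], [0.246, 0.969, 0.002], [0.004, 0.001, -1.0]]
force: [0.2, 0.4, -0.7]
gripper_width: 0.653
gripper_force: 0.0
```

>>> apply_moves(travel=[[0,0,0],[0,0,0],[0,0,0],[0,0,0],[0,0,0],[0,0,0]], delta_rot=[[0,0,0],[0,0,0],[0,0,0],[0,0,0],[0,0,0],[0,0,0]], grip=1, grip_force=50)

```text
time: 9.7
position: [0.5264, -0.1598, 0.0342]
ee_rot: [[-0.969, 0.246, -0.003], [0.246, 0.969, 0.001], [0.003, 0.001, -1.0]]
force: [-1.2, -2.0, 5.9]
gripper_width: 0.265
gripper_force: 48.7
```

```bash
python3 -c "
from h import *
s=bot.sense();R=np.array(s['ee_rot']);y=np.radians(-14.2)
print(s['position'],s['force'],s['gripper_width'],(R.T@np.array([-np.cos(y),-np.sin(y),0])*52).round(1),np.round(s['joint_pos'],2))"
```

```text
[ 0.52637873 -0.15975379  0.0341691 ] [-1.20816131 -2.03305851  5.87316469] 0.2646323208578501 [52.  -0.1  0.2] [-0.5   0.47  1.77 -0.    0.91 -1.82]
```

Gripped (22.5 mm). Pull 52 mm along tool +x (stop at 50).

>>> apply_moves(travel=[[4,0,0],[9,0,0],[14,0,0],[19,0,0],[24,0,0],[29,0,0],[34,0,0],[39,0,0],[44,0,0],[48,0,0],[50,0,0],[52,0,0],[52,0,0],[52,0,0]], delta_rot=[[0,0,0],[0,0,0],[0,0,0],[0,0,0],[0,0,0],[0,0,0],[0,0,0],[0,0,0],[0,0,0],[0,0,0],[0,0,0],[0,0,0],[0,0,0],[0,0,0]])

```text
time: 11.45
position: [0.4779, -0.1475, 0.0342]
ee_rot: [[-0.969, 0.247, 0.001], [0.247, 0.969, 0.0], [-0.001, 0.0, -1.0]]
force: [7.3, -0.9, 2.7]
gripper_width: 0.263
gripper_force: 49.1
```

>>> apply_moves(travel=[[1,0,0],[2,0,0],[3,0,0],[3,0,0],[3,0,0]], delta_rot=[[0,0,0],[0,0,0],[0,0,0],[0,0,0],[0,0,0]])

```text
time: 12.08
position: [0.4779, -0.1475, 0.0344]
ee_rot: [[-0.969, 0.247, 0.006], [0.247, 0.969, -0.001], [-0.006, 0.0, -1.0]]
force: [16.3, -1.2, -8.4]
gripper_width: 0.256
gripper_force: 49.3
```

>>> apply_moves(travel=[[-1,0,0],[-2.5,0,0],[-2.5,0,0]], delta_rot=[[0,0,0],[0,0,0],[0,0,0]])

```text
time: 12.45
position: [0.4779, -0.1475, 0.0343]
ee_rot: [[-0.969, 0.247, 0.001], [0.247, 0.969, 0.0], [-0.001, 0.0, -1.0]]
force: [8.4, -1.5, 1.0]
gripper_width: 0.268
gripper_force: 50.0
```

>>> apply_moves(travel=[[0,0,0],[0,0,0],[0,0,0],[0,0,0],[0,0,0],[0,0,-10],[0,0,-35],[0,0,-75],[0,0,-120],[0,0,-160],[0,0,-160]], delta_rot=[[0,0,0],[0,0,0],[0,0,0],[0,0,0],[0,0,0],[0,0,0],[0,0,0],[0,0,0],[0,0,0],[0,0,0],[0,0,0]], grip=-0.3)

```text
time: 13.82
position: [0.4777, -0.1478, 0.1976]
ee_rot: [[-0.969, 0.246, 0.002], [0.246, 0.969, -0.002], [-0.003, -0.001, -1.0]]
force: [0.9, 0.1, -0.8]
gripper_width: 0.647
gripper_force: 0.0
```

```bash
python3 - <<'E'
from fit import *
c=cap('side');cv2.imwrite('pics/s4.png',cv2.resize(c['pixels'][120:300,180:400],None,fx=3,fy=3)[...,::-1]);frame(c)
E
```

```text
board 1117 med [ 0.7421 -0.2234  0.0228] rect [ 750.4 -202.9  109.7   92.8   76. ] z [0.02  0.025]
fin 501 med [ 0.6104 -0.1861  0.0945] rect [ 611.6 -184.4   14.    52.5   69.3] z [0.061 0.12 ]
red 586 med [ 0.6084 -0.1854  0.09  ] rect [ 612.2 -135.6  112.2   64.2   83.2] z [0.051 0.12 ]
knob 220 med [ 0.4832 -0.1581  0.0461] rect [ 524.6 -177.1   24.1  114.2   58.2] z [0.017 0.06 ]
plate 2612 med [ 0.6711 -0.2208  0.0098] rect [ 647.1 -191.2  111.9  346.    75.2] z [0.007 0.013]
```

View pics/s4.png

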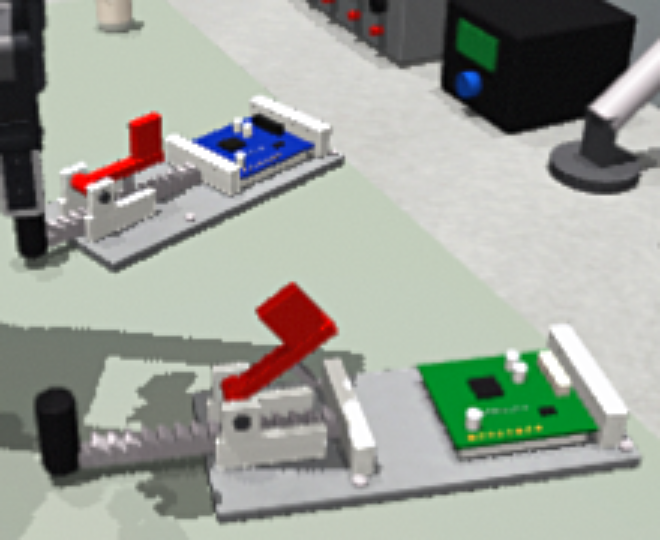

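The picture shows the pawl up, the bar fully out (knob at about (57,430), jaw at (350,420)), the green board still on its ledges and the other frame untouched.

```bash
python3 -c "
from station import order
print(order.hand_in())"
```

```text
the job is handed in; nothing more can be done
None
```

The holding frame is open and the job is handed in: the red pawl stays up, the bar is out to its 50 mm stop and released, the green board lies in its frame, and the blue-board frame was not touched.

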